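# Cover the prepared vegetables: each lid on its own dish

### The arm

A 7-joint arm with a two-finger parallel gripper is mounted at the origin on the work surface. World frame = base frame: x ahead of the robot, y to its left, z up, the work surface at z = 0. Lengths are in m, angles in rad, forces in N, time in s.
With the tool pointing down it reaches from about 0.4 to 0.75 m from the base axis. Payload 19.5 kg.
Tool frame: the origin (TCP) lies on the centre line of the jaws, within the pads' length; the fingertips stand 19 mm ahead of it and the grasp point (between the pads) is the TCP (bot.tips_ahead is the distance from the TCP to the fingertips, in m); z points along the fingers, y is the line along which they close (so a half turn about z gives the same grasp; the last joint's range is limited). The gripper opens to 85 mm and grips with 20 to 120 N. Pads are 22 mm wide; open, the fingers measure 114 mm over their backs; the gripper's body (76 mm by 85 mm) begins 54 mm behind the grasp point. The pads swing forward as they close: fully open they stand 13 mm farther back than shut.
Start: joints at [-1.332, 0.707, -0.028, 1.485, 0.022, 0.951, -0.075], TCP at [0.159, 0.552, 0.25] pointing down, gripper open.
Joint ranges: [-2.71, 2.71], [-0.32, 2.16], [-1.57, 1.52], [0, 2.45], [-1.46, 4.6], [0, 2.02], [-2.83, 2.83]. Speed limits (rad/s): [1.89, 1.89, 2.57, 2.57, 3.01, 3.01, 3.01].

### API

Orientations are given as a 3x3 rotation matrix whose columns are the frame's x, y, z axes.
In Python, from cell import bot gives the robot as it stands.
- The arm moves only by the shell command python3 -m handwheel 'ROWS' [FORCE]. ROWS is JSON, a list of rows, each an object with "linear": the shift along the tool's x, y, z in mm, a list of three; "yaw": the turn about the tool's z in rad; "hand": the finger opening in mm, from 0 to 85.4. In form: [{"linear": [x, y, z], "yaw": yaw, "hand": hand}, ...]. A call has 1 to 8 rows; each row is the pose to reach, as a shift and turn from the pose commanded when the call began, along the tool's axes at that moment; what a row does not reach only later rows make up. A row lasts 1/10 s, in which the tool goes at most 50 mm and 8.59 degrees, less where a joint would pass 70% of its speed; a pose out of reach is approached as far as the arm can. A call with a gripper value outside its range is refused whole. The fingers move at their own pace and stop on an object; FORCE is the grip in N (left out, the last holds). Time passes only in rows, so rows that repeat a pose let the fingers close. It gives the time, the measured TCP pose, the force, the opening and the grip force at its end, in the units of the state.
- bot.get_obs(): the state, without advancing time (a new reading comes with each control period).
- bot.snapshot(name): name is "scene" or "top" or "wrist"; returns a dict with "pixels" (480x640x3 uint8, blue, green, red), "camera_matrix" (3x3 intrinsics, pixels), "R" (3x3) and "t" (3): a world point X has camera coordinates R X + t. Camera axes: x right, y down, z forward; pixel columns grow to the right and rows downward; lengths in m; the calibration is good to about 2 mm. The wrist camera is an equidistant fisheye: a pixel r from the principal point sees the ray r / f radians off the axis. A picture is of the moment at which its call begins. There is no depth.
- bot.hand_in(): hands the job in; it is judged then, once.
Trained networks look in a picture, given as the dict that the camera call returned (one of the last four; its "shot" number tells which), for a name from the list of things; names that differ only in an ending like _2 or _b are one class to them, and where a whole thing is asked for, a point or a joint stands for the part that bears it (a point fixed in the world has none). Each returns a list of dicts, best first, with "score" (0 to 1); they miss things now and then, are a little off and sometimes report something else, mostly with a low value. They report only what shows in the picture. A call takes as long as a camera call. They do not tell look-alikes from the thing itself.
- bot.silhouettes(name, picture): "region" (480x640 bool, what is visible of it) and "point" ([column, row] in pixels, amid what is visible of it).
- bot.place_of(name, picture): "point" ([column, row] in pixels: a listed point, or the origin of a listed thing).
The state is a dict: "t": time; "q": joint angles; "dq": joint speeds; "effort": joint torques, N m; "tool_pos": TCP position; "tcp_rot": TCP orientation; "ft_force": force on the tool from outside, world axes, zero at the start; "torque": the same for the moment, N m; "gripper_width": finger opening in m; "grasp_force": force on a finger pad.
Only numpy, scipy, OpenCV 4.12 (cv2) and the standard library are available. Lean on these libraries where they do the work, as an engineer would, in place of code of your own. Each camera call takes 0.05 s, during which the arm holds its last target. There are 200 camera calls.

### The job

The vegetables are prepared: cover each of the four dishes on the table with its own wooden lid, the one of the same shape and size, set down gently (not dropped) so that it lies flat and fully home on the rim. Leave the dishes, the onion and the potato where they are.

Things in the scene. Friction and masses are not known exactly. Their poses are not given: they have to be found in the camera images.
- dish_round_large: large round white stoneware dish, outer diameter 112 mm, inner 100 mm, 50 mm high, peeled potatoes inside, 0.55 kg; origin at the centre of its underside, on the table; z up; it stands loose on the table
- dish_round_small: small round white stoneware dish, outer diameter 80 mm, inner 68 mm, 45 mm high, carrot slices inside, 0.35 kg; origin at the centre of its underside, on the table; z up; it stands loose on the table
- dish_square: square white stoneware dish, outer 86 x 86 mm, inner 74 x 74 mm, 50 mm high, pale green courgette cubes inside, 0.5 kg; x and y along its sides; origin at the centre of its underside, on the table; z up; it stands loose on the table
- dish_oblong: oblong white stoneware dish, outer 116 (along its x) x 72 mm (along its y), inner 104 x 60 mm, 45 mm high, green pods inside, 0.5 kg; origin at the centre of its underside, on the table; z up; it stands loose on the table
- lid_round_large: large round light wooden lid, plate diameter 120 mm, plug diameter 82 mm, about 0.11 kg. A 5 mm deep plug below drops inside the dish's rim with 9 mm play all round; the 8 mm plate rests on the rim. Origin: centre of the plug's underside (5 mm below the rim when home), z up. Round knob, 24 mm diameter, 28 mm tall (13 to 41 mm above the origin).
- lid_round_small: small round light wooden lid, plate diameter 88 mm, plug diameter 50 mm, about 0.07 kg. A 5 mm deep plug below drops inside the dish's rim with 9 mm play all round; the 8 mm plate rests on the rim. Origin: centre of the plug's underside (5 mm below the rim when home), z up. Round knob, 20 mm diameter, 28 mm tall (13 to 41 mm above the origin).
- lid_square: square light wooden lid, plate 94 x 94 mm, plug 56 x 56 mm, about 0.09 kg; fits at any quarter turn. A 5 mm deep plug below drops inside the dish's rim with 9 mm play all round; the 8 mm plate rests on the rim. Origin: centre of the plug's underside (5 mm below the rim when home), z up. Square knob 22 x 22 mm, 28 mm tall (13 to 41 mm above the origin); x, y along the sides of knob and plate.
- lid_oblong: oblong light wooden lid, plate 124 (along its x) x 80 mm (along its y), plug 86 x 42 mm, about 0.1 kg; fits either way round. A 5 mm deep plug below drops inside the dish's rim with 9 mm play all round; the 8 mm plate rests on the rim. Origin: centre of the plug's underside (5 mm below the rim when home), z up. Bar handle, 50 mm along x, 16 mm thick, 28 mm tall (13 to 41 mm above the origin).
- onion: brown onion lying loose among the dishes, 66 mm diameter, 67 mm tall; not part of the job; origin under its centre, on the table
- potato: peeled yellow potato lying loose among the dishes, 74 mm along its x, 52 mm across, 50 mm tall; not part of the job; origin under its centre, on the table
There are look-alikes about, which are no part of the job. Leave any black look-alike of the dish_round_small alone. Leave any black look-alike of the lid_round_large alone.

How it is judged:
At the end, for the whole second after the job is handed in: Each lid on the dish of its shape and size: centres within 13 mm, plug underside 2 to 9 mm below the rim (home: 5 mm), tilt under 0.08 rad, oblong lid within 0.35 rad and square lid within 0.4 rad of parallel to its dish, lids and dishes at rest (under 0.03 m/s) (horizontal distance between lid_round_large and dish_round_large below 0.013 m and z of lid_round_large in the frame of dish_round_large between 0.041 and 0.048 m and angle between each of lid_round_large, lid_round_small, lid_square, lid_oblong's own z axis and vertical below 0.08 rad and linear speed of each of lid_round_large, dish_round_large, lid_round_small, dish_round_small, lid_square, dish_square, lid_oblong, dish_oblong below 0.03 m/s and horizontal distance between lid_round_small and dish_round_small below 0.013 m and z of lid_round_small in the frame of dish_round_small between 0.036 and 0.043 m and horizontal distance between lid_square and dish_square below 0.013 m and z of lid_square in the frame of dish_square between 0.041 and 0.048 m and (angle between the x axis of lid_square and the x axis of dish_square, either way round below 0.4 rad or angle between the x axis of lid_square and the y axis of dish_square, either way round below 0.4 rad) and horizontal distance between lid_oblong and dish_oblong below 0.013 m and z of lid_oblong in the frame of dish_oblong between 0.036 and 0.043 m and angle between the x axis of lid_oblong and the x axis of dish_oblong, either way round below 0.35 rad); the robot touches nothing.
It fails at once if a dish is pushed more than 30 mm from where it stood (distance of any of dish_round_large, dish_round_small, dish_square, dish_oblong from where it was at the start of the episode above 0.03 m).
It fails at once if the onion or the potato is pushed more than 30 mm from where it lay (distance of any of onion, potato from where it was at the start of the episode above 0.03 m).
It fails at once if a lid is dropped (falls free from more than about 2 cm) ((linear speed of lid_round_large above 0.65 m/s and contact force between the fingers and lid_round_large below 0.01 N) or (linear speed of lid_round_small above 0.65 m/s and contact force between the fingers and lid_round_small below 0.01 N) or (linear speed of lid_square above 0.65 m/s and contact force between the fingers and lid_square below 0.01 N) or (linear speed of lid_oblong above 0.65 m/s and contact force between the fingers and lid_oblong below 0.01 N)).
It also fails if it takes over 128 s, if anything falls off the work surface, if the arm or the gripper's body presses on something with over 40 N, if the wrist force passes 120 N, or if a joint passes its speed limit or range.

## Working session

There is one attempt and no reset: what is moved stays moved. The work goes in short steps, Python scripts to look and compute and a shell command to move; the robot and the scene stay as the last step left them, time stands still between calls to the robot, and variables do not carry over. Pictures are saved under pics/ and viewed, at most 14 in all, crops included, and the job is handed in when it is done.

```bash
mkdir -p pics; ls; python3 - <<'E'
from cell import bot
import cv2,numpy as np
o=bot.get_obs(); print(o['t'],o['tool_pos'],np.round(o['tcp_rot'],3).tolist())
for n in('top','scene'):
    s=bot.snapshot(n); cv2.imwrite(f'pics/{n}0.png',s['pixels']); print(n,s['camera_matrix'].tolist(),np.round(s['R'],3).tolist(),s['t'],s['shot'])
    for k in ['dish_round_large','dish_round_small','dish_square','dish_oblong','lid_round_large','lid_round_small','lid_square','lid_oblong','onion','potato']:
        print(k,[(np.round(d['point']).tolist(),round(d['score'],2)) for d in bot.place_of(k,s)])
E
```

```text
pics
0.0 [0.1592888  0.55226239 0.24984394] [[-0.961, 0.277, -0.0], [0.277, 0.961, -0.001], [-0.0, -0.001, -1.0]]
top [[538.3075463336965, 0.0, 320.1336616555324], [0.0, 538.3075463336965, 234.1482814900699], [0.0, 0.0, 1.0]] [[-0.024, -1.0, 0.003], [-0.997, 0.024, -0.068], [0.068, -0.005, -0.998]] [0.08971927 0.44585405 1.69760157] 1
dish_round_large [([447.0, 256.0], 0.59)]
dish_round_small [([253.0, 316.0], 0.93), ([296.0, 277.0], 0.85), ([314.0, 238.0], 0.66)]
dish_square [([315.0, 168.0], 0.65)]
dish_oblong [([381.0, 235.0], 0.97)]
lid_round_large [([151.0, 253.0], 0.85), ([206.0, 223.0], 0.78), ([446.0, 257.0], 0.5)]
lid_round_small [([426.0, 183.0], 0.61), ([382.0, 233.0], 0.22)]
lid_square [([486.0, 214.0], 0.73), ([367.0, 171.0], 0.52)]
lid_oblong [([249.0, 267.0], 0.7)]
onion [([365.0, 170.0], 0.69)]
potato [([249.0, 186.0], 0.85), ([485.0, 212.0], 0.24)]
scene [[455.7224533680006, 0.0, 318.1253509099549], [0.0, 455.7224533680006, 242.866551079795], [0.0, 0.0, 1.0]] [[0.698, 0.716, -0.013], [0.528, -0.527, -0.666], [-0.484, 0.458, -0.746]] [-0.34900189 -0.18025661  1.38116303] 2
dish_round_large [([184.0, 319.0], 0.94), ([267.0, 291.0], 0.48)]
dish_round_small [([317.0, 165.0], 0.86), ([330.0, 240.0], 0.57), ([313.0, 206.0], 0.56)]
dish_square [([392.0, 291.0], 0.7), ([161.0, 400.0], 0.22)]
dish_oblong [([270.0, 292.0], 0.72)]
lid_round_large [([423.0, 194.0], 0.82), ([433.0, 154.0], 0.73)]
lid_round_small [([267.0, 381.0], 0.74)]
lid_square [([159.0, 401.0], 0.76)]
lid_oblong [([359.0, 191.0], 0.78)]
onion [([341.0, 335.0], 0.55)]
potato [([428.0, 236.0], 0.81)]
```

View pics/top0.png

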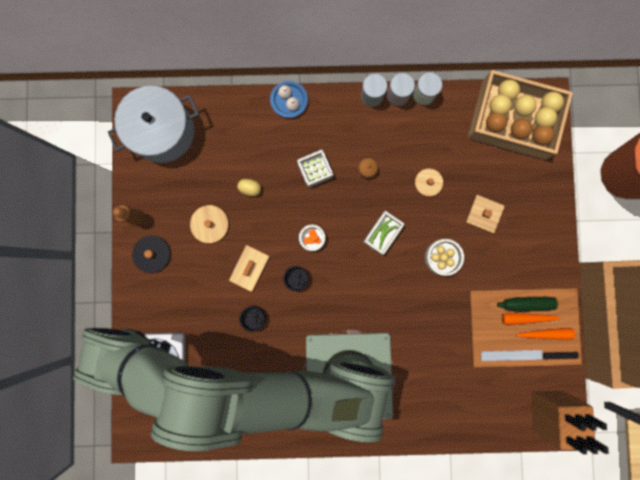

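View pics/scene0.png

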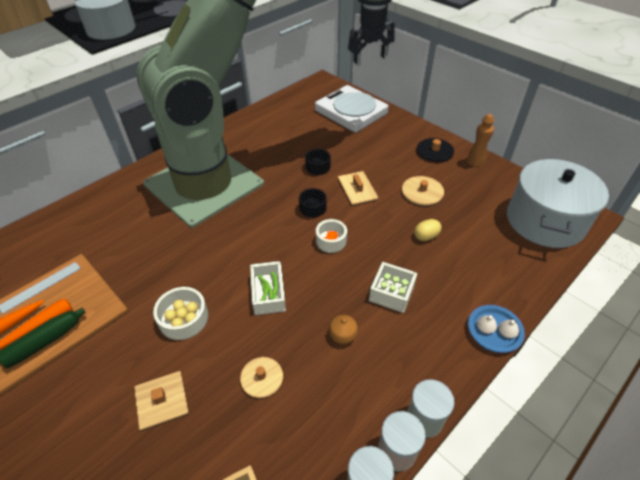

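The top view shows everything. The targets are:
- **Dishes:** large round (446,257), small round with carrots (312,238), square (315,168), oblong (383,233).
- **Light lids:** large round (208,224), small round (429,182), square (486,213), oblong (249,268).

Things that could be taken for a target are the black lid (151,254), the black dishes (296,279) and (253,319), and the cutting board. I leave those alone. Next I fit poses from both views.

```bash
cat > H.py <<'E'
from cell import bot
import cv2,numpy as np
from scipy.optimize import minimize
def circ(r,z): a=np.linspace(0,2*np.pi,32,endpoint=False); return np.c_[r*np.cos(a),r*np.sin(a),0*a+z]
def box(a,b,z): return np.array([[x*a/2,y*b/2,z] for x in(-1,1) for y in(-1,1)])
S={'dish_round_large':('c',.056,(0,.05)),'dish_round_small':('c',.04,(0,.045)),'dish_square':('b',(.086,.086),(0,.05)),'dish_oblong':('b',(.116,.072),(0,.045)),
'lid_round_large':('c',.06,(.005,.013)),'lid_round_small':('c',.044,(.005,.013)),'lid_square':('b',(.094,.094),(.005,.013)),'lid_oblong':('b',(.124,.08),(.005,.013))}
def pts(n):
    k,d,zs=S[n]; return np.vstack([circ(d,z) if k=='c' else box(*d,z) for z in zs])
def proj(X,s):
    c=X@s['R'].T+s['t']; K=s['camera_matrix']
    if s.get('fish'):
        r=np.hypot(c[:,0],c[:,1]); th=np.arctan2(r,c[:,2]); q=c[:,:2]/np.maximum(r,1e-9)[:,None]*th[:,None]*K[0,0]
        return q+K[:2,2]
    return c[:,:2]/c[:,2:]*K[0,0]+K[:2,2]
def back(p,s,z):
    K=s['camera_matrix']; q=(np.array(p,float)-K[:2,2])/K[0,0]
    if s.get('fish'):
        th=np.hypot(*q); d=np.r_[q/max(th,1e-9)*np.sin(th),np.cos(th)]
    else: d=np.r_[q,1]
    d=s['R'].T@d; C=-s['R'].T@s['t']; return C+d*(z-C[2])/d[2]
F=4
def render(P,s,z0=0):
    h=cv2.convexHull(((proj(P,s)+.5)*F-.5).astype(np.float32)).astype(np.int32)
    m=np.zeros((480*F,640*F),np.uint8); cv2.fillConvexPoly(m,h.reshape(-1,1,2),255)
    return cv2.resize(m,(640,480),interpolation=cv2.INTER_AREA)/255.
def lidmask(s):  # light wood
    h=cv2.cvtColor(s['pixels'],cv2.COLOR_BGR2HSV); return h
def fit(n,views,x0,z0=0):
    """views: list of (snapshot, bool mask)"""
    P=pts(n); rnd=S[n][0]=='c'
    def f(v):
        c,sn=np.cos(v[2]),np.sin(v[2]); Q=P@np.array([[c,sn,0],[-sn,c,0],[0,0,1]])+[v[0]/100,v[1]/100,z0]
        e=0
        for s,m in views:
            r=render(Q,s); e+=1-np.minimum(r,m).sum()/np.maximum(r,m).sum()
        return e/len(views)
    best=None
    for a in ([0] if rnd else np.linspace(-np.pi/2,np.pi/2,8,endpoint=False)):
        v0=np.array([x0[0]*100,x0[1]*100,a])
        r=minimize(f,v0,method='Nelder-Mead',options=dict(initial_simplex=v0+np.vstack([np.zeros(3),np.diag([1,1,.2])]),xatol=.02,fatol=1e-4,maxiter=80))
        if best is None or r.fun<best.fun: best=r
    return best.x/[100,100,1],1-best.fun
E
python3 - <<'E'
from H import *
T=bot.snapshot('top');C=bot.snapshot('scene')
px={'dish_round_large':(446,257),'dish_round_small':(312,238),'dish_square':(315,168),'dish_oblong':(383,233),'lid_round_large':(208,224),'lid_round_small':(429,182),'lid_square':(486,213),'lid_oblong':(249,268)}
for n,p in px.items():
    z=.025 if 'dish' in n else .01
    x0=back(p,T,z)
    V=[]
    for s in(T,C):
        e=proj(x0[None],s)[0]
        L=[d for d in bot.silhouettes(n,s) if np.hypot(*(np.array(d['point'])-e))<20]
        V.append((s,L[0]['region']) if L else None)
    out=[]
    for vv in (V,V[:1],V[1:]):
        if all(v is not None for v in vv): 
            x,q=fit(n,vv,x0); out.append((np.round(x,4).tolist(),round(q,2)))
        else: out.append(None)
    print(n,np.round(x0,3)[:2],out)
for n,p in {'onion':(368,168),'potato':(249,187)}.items(): print(n,back(p,T,.03))
print(bot.get_obs()['t'])
E
```

```text
dish_round_large [ 0.365 -0.316] [([0.3655, -0.3082, -0.0494], np.float64(0.93)), ([0.3636, -0.3114, 0.1287], np.float64(0.95)), ([0.3675, -0.3066, -0.1521], np.float64(0.96))]
dish_round_small [0.436 0.105] [([0.4382, 0.1061, 0.0108], np.float64(0.91)), ([0.4362, 0.1042, -0.3349], np.float64(0.93)), ([0.4394, 0.107, 0.0078], np.float64(0.95))]
dish_square [0.659 0.09 ] [([0.6597, 0.0921, -1.2052], np.float64(0.93)), ([0.6574, 0.0904, -1.1738], np.float64(0.94)), ([0.6608, 0.0929, -1.1863], np.float64(0.96))]
dish_oblong [ 0.446 -0.12 ] [([0.4482, -0.1201, -0.6253], np.float64(0.93)), ([0.446, -0.1216, -0.6315], np.float64(0.95)), ([0.4506, -0.1198, -0.6258], np.float64(0.97))]
lid_round_large [0.489 0.436] [([0.4915, 0.4344, 0.1957], np.float64(0.92)), ([0.488, 0.4313, 0.2586], np.float64(0.96)), ([0.4939, 0.4364, -0.0742], np.float64(0.95))]
lid_round_small [ 0.608 -0.275] [([0.6076, -0.2738, 0.135], np.float64(0.91)), ([0.6053, -0.2758, 0.211], np.float64(0.96)), ([0.6103, -0.2722, 0.0099], np.float64(0.97))]
lid_square [ 0.503 -0.454] [([0.5014, -0.4505, -1.9526], np.float64(0.93)), ([0.4993, -0.4515, -1.975], np.float64(0.97)), ([0.504, -0.4488, -0.4091], np.float64(0.97))]
lid_oblong [0.346 0.307] [None, None, ([0.3512, 0.3108, 2.6673], np.float64(0.95))]
onion [ 0.65407687 -0.07813329  0.03      ]
potato [0.60201549 0.30105901 0.03      ]
2.0
```

```bash
cat >> H.py <<'E'
D={'dish_round_large':(.3655,-.3085),'dish_round_small':(.438,.106),'dish_square':(.6595,.092,.366),'dish_oblong':(.4482,-.1203,-.6253),'lid_round_large':(.4915,.4344),'lid_round_small':(.6076,-.2738),'lid_square':(.5014,-.4505,-.382),'lid_oblong':(.3482,.309,2.667)}
def go(x,y,z,ya=None,o=None):
    """linear mm and yaw to reach world x,y,z with tool y at azimuth ya"""
    o=o or bot.get_obs(); R=o['tcp_rot']; cur=np.arctan2(R[1,1],R[0,1])
    d=R.T@(np.array([x,y,z])-o['tool_pos'])*1000
    w=0 if ya is None else -((ya-cur+np.pi/2)%np.pi-np.pi/2)
    return np.round(d,1).tolist(),round(w,3),'cur ya',round(cur,3)
E
python3 -c "
from H import *
print(go(.4915,.4344,.15)); print(go(.4915,.4344,.036))"
```

```text
([-351.9, -21.4, 100.3], 0, 'cur ya', np.float64(1.29))
([-351.9, -21.3, 214.3], 0, 'cur ya', np.float64(1.29))
```

```bash
python3 -m handwheel '[{"linear":[-200,-12,0],"yaw":0,"hand":60},{"linear":[-200,-12,0],"yaw":0,"hand":60},{"linear":[-352,-21,50],"yaw":0,"hand":60},{"linear":[-352,-21,50],"yaw":0,"hand":60},{"linear":[-352,-21,100],"yaw":0,"hand":60},{"linear":[-352,-21,100],"yaw":0,"hand":60},{"linear":[-352,-21,100],"yaw":0,"hand":60},{"linear":[-352,-21,100],"yaw":0,"hand":60}]' 40
python3 -m handwheel '[{"linear":[0,0,0],"yaw":0,"hand":60},{"linear":[0,0,0],"yaw":0,"hand":60},{"linear":[0,0,0],"yaw":0,"hand":60}]'
python3 - <<'E'
from H import *
s=bot.snapshot('wrist');s['fish']=1
cv2.imwrite('pics/w1.png',s['pixels'])
print(s['camera_matrix'][0],np.round(s['R'],3).tolist(),s['t'])
for d in bot.place_of('lid_round_large',s): print(d['point'],d['score'],back(d['point'],s,0.))
x,y=D['lid_round_large']
for d in bot.silhouettes('lid_round_large',s): print(d['point'],d['score'],fit('lid_round_large',[(s,d['region'])],back(d['point'],s,.01)[:2]))
o=bot.get_obs();print(go(x,y,.036),o['tool_pos'],o['q'])
E
```

```text
t: 2.8
tool_pos: [0.4949, 0.4317, 0.148]
tcp_rot: [[-0.96, 0.28, -0.0], [0.28, 0.96, -0.003], [-0.001, -0.003, -1.0]]
ft_force: [-0.3, 0.4, 0.2]
gripper_width: 0.0601
grasp_force: 0.0
t: 3.1
tool_pos: [0.4909, 0.4356, 0.1508]
tcp_rot: [[-0.961, 0.276, 0.0], [0.276, 0.961, 0.001], [0.0, 0.001, -1.0]]
ft_force: [0.0, 0.6, 0.3]
gripper_width: 0.06
grasp_force: 0.0
[371.64829954   0.         318.15009798] [[0.276, 0.961, 0.002], [0.92, -0.264, 0.289], [0.279, -0.078, -0.957]] [-0.55393276 -0.34499029  0.1827032 ]
[506.6, 61.2] 0.61 [0.3971006  0.61815131 0.        ]
[316.3, 229.2] 0.56 [0.48971963 0.43437364 0.        ]
[510.3, 65.8] 0.95 (array([0.39957184, 0.61979025, 0.02337004]), np.float64(0.9829640621941476))
[315.2, 229.7] 0.66 (array([0.49084846, 0.43322075, 0.1221796 ]), np.float64(0.9883679937290978))
[116.0, 107.2] 0.32 (array([0.34481342, 0.30527671, 0.27620267]), np.float64(0.7177056425199637))
([-0.6, -0.9, 114.9], 0, 'cur ya', np.float64(1.291)) [0.49116596 0.43536043 0.15085665] [-0.74091278  0.95024602 -0.07805603  1.26529316  0.07921128  0.92840771
  0.45719873]
```

View pics/w1.png

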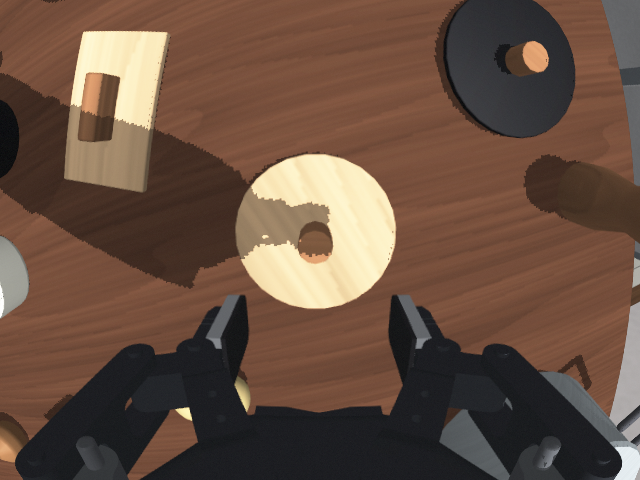

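The wrist view shows the light large lid at (315,230), with its knob at (316,243) between the jaws. The black look-alike is well away at (510,65). The choice is confirmed, so I descend and grip.

```bash
python3 -m handwheel '[{"linear":[0,-2,50],"yaw":0,"hand":60},{"linear":[0,-2,85],"yaw":0,"hand":60},{"linear":[0,-2,105],"yaw":0,"hand":60},{"linear":[0,-2,115],"yaw":0,"hand":60},{"linear":[0,-2,115],"yaw":0,"hand":60},{"linear":[0,-2,115],"yaw":0,"hand":15},{"linear":[0,-2,115],"yaw":0,"hand":15},{"linear":[0,-2,115],"yaw":0,"hand":15}]' 40
python3 -m handwheel '[{"linear":[0,0,0],"yaw":0,"hand":15},{"linear":[0,0,0],"yaw":0,"hand":15},{"linear":[0,0,0],"yaw":0,"hand":15}]'
```

```text
t: 4.05
tool_pos: [0.4916, 0.4332, 0.0366]
tcp_rot: [[-0.961, 0.277, 0.001], [0.277, 0.961, 0.001], [-0.001, 0.001, -1.0]]
ft_force: [-1.6, -1.8, 6.9]
gripper_width: 0.023
grasp_force: 38.8
t: 4.35
tool_pos: [0.4916, 0.4332, 0.0366]
tcp_rot: [[-0.961, 0.277, 0.001], [0.277, 0.961, 0.001], [-0.001, 0.001, -1.0]]
ft_force: [-2.4, -0.9, 9.1]
gripper_width: 0.0229
grasp_force: 38.8
```

```bash
python3 -m handwheel '[{"linear":[0,0,-20],"yaw":0,"hand":15},{"linear":[0,0,-60],"yaw":0,"hand":15},{"linear":[0,0,-110],"yaw":0,"hand":15},{"linear":[0,0,-150],"yaw":0,"hand":15},{"linear":[0,0,-150],"yaw":0,"hand":15}]'
python3 -c "
from H import *
print(go(*D['dish_round_large'],.187,1.29))"
```

```text
t: 4.85
tool_pos: [0.4927, 0.4341, 0.1914]
tcp_rot: [[-0.961, 0.277, 0.006], [0.277, 0.961, 0.006], [-0.004, 0.007, -1.0]]
ft_force: [0.1, 1.3, -2.3]
gripper_width: 0.0225
grasp_force: 39.5
([-83.8, -748.7, -0.8], np.float64(-0.0), 'cur ya', np.float64(1.29))
```

```bash
python3 -m handwheel '[{"linear":[-4,-30,0],"yaw":0,"hand":15},{"linear":[-8,-75,0],"yaw":0,"hand":15},{"linear":[-14,-120,0],"yaw":0,"hand":15},{"linear":[-19,-165,0],"yaw":0,"hand":15},{"linear":[-24,-210,0],"yaw":0,"hand":15},{"linear":[-29,-255,0],"yaw":0,"hand":15},{"linear":[-34,-300,0],"yaw":0,"hand":15},{"linear":[-39,-345,0],"yaw":0,"hand":15}]'
python3 -m handwheel '[{"linear":[-5,-45,0],"yaw":0,"hand":15},{"linear":[-10,-90,0],"yaw":0,"hand":15},{"linear":[-15,-135,0],"yaw":0,"hand":15},{"linear":[-20,-180,0],"yaw":0,"hand":15},{"linear":[-25,-225,0],"yaw":0,"hand":15},{"linear":[-30,-270,0],"yaw":0,"hand":15},{"linear":[-35,-315,0],"yaw":0,"hand":15},{"linear":[-40,-360,0],"yaw":0,"hand":15}]'
python3 -m handwheel '[{"linear":[-4,-40,0],"yaw":0,"hand":15},{"linear":[-4,-40,0],"yaw":0,"hand":15},{"linear":[-4,-40,0],"yaw":0,"hand":15},{"linear":[-4,-40,0],"yaw":0,"hand":15}]'
python3 - <<'E'
from H import *
s=bot.snapshot('wrist');s['fish']=1
cv2.imwrite('pics/w2.png',s['pixels'])
for n,z in(('dish_round_large',.05),('lid_round_large',.15)):
  for d in bot.silhouettes(n,s): print(n,d['point'],d['score'],back(d['point'],s,z))
o=bot.get_obs();print(go(*D['dish_round_large'],.0816,1.29),o['tool_pos'],o['q'],o['t'])
E
```

```text
t: 5.65
tool_pos: [0.4324, 0.0889, 0.1855]
tcp_rot: [[-0.961, 0.277, 0.0], [0.277, 0.961, 0.0], [-0.0, 0.0, -1.0]]
ft_force: [1.9, -1.1, -1.5]
gripper_width: 0.0227
grasp_force: 39.7
t: 6.45
tool_pos: [0.371, -0.2683, 0.1855]
tcp_rot: [[-0.961, 0.277, 0.0], [0.277, 0.961, -0.0], [-0.0, -0.0, -1.0]]
ft_force: [0.9, -0.9, -1.2]
gripper_width: 0.0224
grasp_force: 39.7
t: 6.85
tool_pos: [0.3647, -0.3052, 0.1854]
tcp_rot: [[-0.961, 0.276, 0.0], [0.276, 0.961, 0.0], [-0.0, 0.0, -1.0]]
ft_force: [-1.0, 0.6, -1.5]
gripper_width: 0.0225
grasp_force: 39.7
dish_round_large [312.9, 164.9] 0.76 [ 0.31417916 -0.29464597  0.05      ]
dish_round_large [531.6, 257.8] 0.33 [ 0.43210597 -0.13838255  0.05      ]
lid_round_large [314.7, 266.2] 0.97 [ 0.35072433 -0.3031198   0.15      ]
([-1.5, -2.9, 103.9], np.float64(0.002), 'cur ya', np.float64(1.292)) [ 0.36484752 -0.30524208  0.18546546] [ 0.79829202  0.67584272 -0.29462437  1.91623959  0.32950367  0.59618656
  1.58164149] 7.0
```

View pics/w2.png

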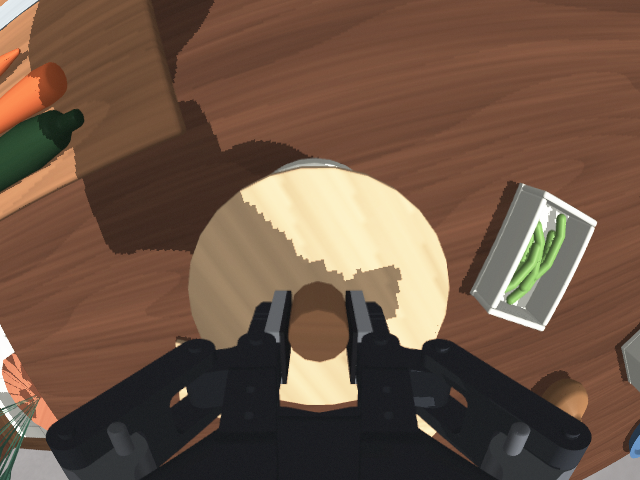

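The lid is held level over the large dish, whose rim shows behind it at (312,160), where predicted. I set it down.

```bash
python3 -m handwheel '[{"linear":[-1.5,-3,40],"yaw":0,"hand":15},{"linear":[-1.5,-3,75],"yaw":0,"hand":15},{"linear":[-1.5,-3,88],"yaw":0,"hand":15},{"linear":[-1.5,-3,94],"yaw":0,"hand":15},{"linear":[-1.5,-3,98],"yaw":0,"hand":15},{"linear":[-1.5,-3,101],"yaw":0,"hand":15},{"linear":[-1.5,-3,103],"yaw":0,"hand":15},{"linear":[-1.5,-3,103],"yaw":0,"hand":15}]'
python3 -m handwheel '[{"linear":[0,0,0],"yaw":0,"hand":15},{"linear":[0,0,0],"yaw":0,"hand":15}]'
```

```text
t: 7.8
tool_pos: [0.3652, -0.3094, 0.0826]
tcp_rot: [[-0.961, 0.277, 0.0], [0.277, 0.961, -0.0], [-0.0, -0.0, -1.0]]
ft_force: [-0.3, -0.1, -2.0]
gripper_width: 0.0229
grasp_force: 39.8
t: 8.0
tool_pos: [0.3651, -0.3095, 0.0826]
tcp_rot: [[-0.961, 0.277, 0.0], [0.277, 0.961, -0.0], [-0.0, -0.0, -1.0]]
ft_force: [0.3, -1.0, -1.8]
gripper_width: 0.0226
grasp_force: 39.8
```

```bash
python3 -m handwheel '[{"linear":[0,0,1],"yaw":0,"hand":15},{"linear":[0,0,1.5],"yaw":0,"hand":15},{"linear":[0,0,1.5],"yaw":0,"hand":15}]'
```

```text
t: 8.3
tool_pos: [0.3651, -0.3095, 0.0815]
tcp_rot: [[-0.961, 0.277, 0.0], [0.277, 0.961, -0.001], [-0.001, -0.001, -1.0]]
ft_force: [-1.9, 2.4, 19.9]
gripper_width: 0.0227
grasp_force: 42.0
```

```bash
python3 -m handwheel '[{"linear":[0,0,0],"yaw":0,"hand":50},{"linear":[0,0,0],"yaw":0,"hand":50},{"linear":[0,0,0],"yaw":0,"hand":50},{"linear":[0,0,-10],"yaw":0,"hand":50},{"linear":[0,0,-40],"yaw":0,"hand":50},{"linear":[0,0,-80],"yaw":0,"hand":50},{"linear":[0,0,-115],"yaw":0,"hand":50},{"linear":[0,0,-115],"yaw":0,"hand":50}]'
python3 - <<'E'
from H import *
s=bot.snapshot('wrist');s['fish']=1
for n,z,z0 in(('lid_round_large',.058,.045),('dish_oblong',.03,0)):
  for d in bot.silhouettes(n,s)[:2]: print(n,d['point'],d['score'],fit(n,[(s,d['region'])],back(d['point'],s,z)[:2],z0))
cv2.imwrite('pics/w3.png',s['pixels'])
print(go(*D['lid_square'][:2],.17,-.382+1.571))
E
```

```text
t: 9.1
tool_pos: [0.366, -0.31, 0.2001]
tcp_rot: [[-0.961, 0.277, 0.005], [0.277, 0.961, -0.004], [-0.005, -0.002, -1.0]]
ft_force: [0.1, 0.4, -1.2]
gripper_width: 0.0499
grasp_force: 0.0
lid_round_large [318.1, 225.8] 0.81 (array([ 0.3644684 , -0.30938335, -0.00042441]), np.float64(0.9882952044130404))
dish_oblong [529.6, 249.6] 0.8 (array([ 0.44876153, -0.11889524, -0.63392572]), np.float64(0.9780883844328949))
([-170.4, -97.8, 26.0], np.float64(0.101), 'cur ya', np.float64(1.29))
```

View pics/w3.png

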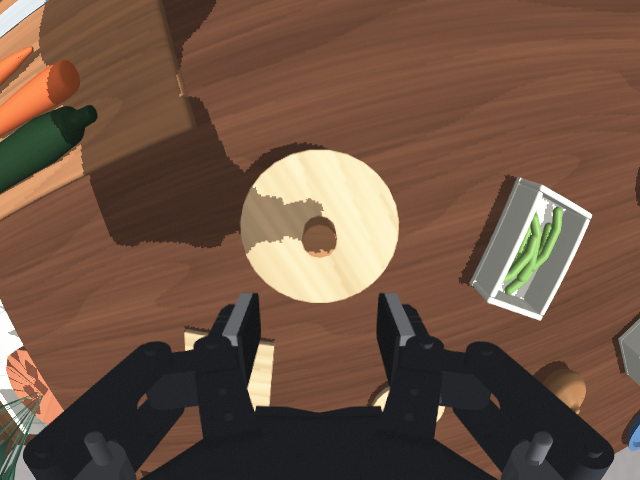

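The large lid lies flat and centred at (319,227), with a round outline and a fit of 0.99. Next is the square lid.

```bash
python3 -m handwheel '[{"linear":[-43,-24,0],"yaw":0.1,"hand":60},{"linear":[-85,-49,0],"yaw":0.1,"hand":60},{"linear":[-128,-73,0],"yaw":0.1,"hand":60},{"linear":[-170,-98,10],"yaw":0.1,"hand":60},{"linear":[-170,-98,26],"yaw":0.1,"hand":60},{"linear":[-170,-98,26],"yaw":0.1,"hand":60},{"linear":[-170,-98,26],"yaw":0.1,"hand":60}]'
python3 - <<'E'
from H import *
s=bot.snapshot('wrist');s['fish']=1
for n,z,z0 in(('lid_square',.01,0),('lid_round_small',.01,0)):
  for d in bot.silhouettes(n,s)[:2]:
    x,q=fit(n,[(s,d['region'])],back(d['point'],s,z)[:2],z0); print(n,d['point'],d['score'],x,x[2]%(np.pi/2),q)
    if n=='lid_square': print(go(x[0],x[1],.038,x[2]%(np.pi/2)))
print(bot.get_obs()['tool_pos'])
E
```

```text
t: 9.95
tool_pos: [0.5008, -0.4499, 0.1691]
tcp_rot: [[-0.929, 0.371, -0.002], [0.371, 0.929, 0.001], [0.002, 0.001, -1.0]]
ft_force: [0.5, -0.3, 0.6]
gripper_width: 0.0599
grasp_force: 0.0
lid_square [318.3, 226.9] 0.72 [ 0.50210943 -0.45040738 -1.98162211] 1.1599705424354876 0.9836857995790597
([-1.0, 0.2, 132.6], np.float64(0.03), 'cur ya', np.float64(1.19))
lid_round_small [535.4, 264.9] 0.8 [ 0.60920224 -0.27275326  0.06691308] 0.0669130803504309 0.981009486858643
[ 0.50110524 -0.45031064  0.17079202]
```

```bash
python3 -m handwheel '[{"linear":[-1,0,45],"yaw":0.03,"hand":60},{"linear":[-1,0,90],"yaw":0.03,"hand":60},{"linear":[-1,0,120],"yaw":0.03,"hand":60},{"linear":[-1,0,132],"yaw":0.03,"hand":60},{"linear":[-1,0,132],"yaw":0.03,"hand":60},{"linear":[-1,0,132],"yaw":0.03,"hand":14},{"linear":[-1,0,132],"yaw":0.03,"hand":14},{"linear":[-1,0,132],"yaw":0.03,"hand":14}]' 40
python3 -m handwheel '[{"linear":[0,0,0],"yaw":0,"hand":14},{"linear":[0,0,0],"yaw":0,"hand":14},{"linear":[0,0,-20],"yaw":0,"hand":14},{"linear":[0,0,-60],"yaw":0,"hand":14},{"linear":[0,0,-110],"yaw":0,"hand":14},{"linear":[0,0,-150],"yaw":0,"hand":14},{"linear":[0,0,-150],"yaw":0,"hand":14}]'
python3 -c "
from H import *
print(go(.6595,.092,.188,.366+1.571))"
```

```text
t: 10.9
tool_pos: [0.5027, -0.4515, 0.0396]
tcp_rot: [[-0.917, 0.4, 0.002], [0.4, 0.917, -0.002], [-0.002, -0.001, -1.0]]
ft_force: [-1.4, 2.6, 12.1]
gripper_width: 0.0209
grasp_force: 39.5
t: 11.6
tool_pos: [0.5037, -0.4521, 0.1945]
tcp_rot: [[-0.917, 0.4, 0.007], [0.4, 0.917, -0.006], [-0.009, -0.002, -1.0]]
ft_force: [0.2, -0.2, -1.0]
gripper_width: 0.021
grasp_force: 39.5
([74.8, 561.0, 4.5], np.float64(-0.777), 'cur ya', np.float64(1.16))
```

```bash
python3 -m handwheel '[{"linear":[4,30,0],"yaw":-0.05,"hand":14},{"linear":[10,75,0],"yaw":-0.15,"hand":14},{"linear":[16,120,0],"yaw":-0.25,"hand":14},{"linear":[22,165,0],"yaw":-0.35,"hand":14},{"linear":[28,210,0],"yaw":-0.45,"hand":14},{"linear":[34,255,0],"yaw":-0.55,"hand":14},{"linear":[40,300,0],"yaw":-0.65,"hand":14},{"linear":[46,345,0],"yaw":-0.777,"hand":14}]'
python3 -c "
from H import *
print(go(.6595,.092,.19,.366+1.571))"
```

```text
t: 12.4
tool_pos: [0.5981, -0.1146, 0.1885]
tcp_rot: [[-0.932, -0.362, 0.001], [-0.362, 0.932, -0.001], [-0.001, -0.001, -1.0]]
ft_force: [0.6, -0.7, -0.7]
gripper_width: 0.021
grasp_force: 39.5
([-132.0, 170.4, -1.6], np.float64(0.004), 'cur ya', np.float64(1.941))
```

```bash
python3 -m handwheel '[{"linear":[-27,35,0],"yaw":0,"hand":14},{"linear":[-54,70,0],"yaw":0,"hand":14},{"linear":[-81,105,0],"yaw":0,"hand":14},{"linear":[-108,140,0],"yaw":0,"hand":14},{"linear":[-125,162,0],"yaw":0,"hand":14},{"linear":[-131,170,0],"yaw":0,"hand":14},{"linear":[-131,170,0],"yaw":0,"hand":14},{"linear":[-131,170,0],"yaw":0,"hand":14}]'
python3 - <<'E'
from H import *
s=bot.snapshot('wrist');s['fish']=1
cv2.imwrite('pics/w4.png',s['pixels'])
for n in('dish_round_small',):
  for d in bot.silhouettes(n,s)[:3]:
    if d['region'].sum()>800: print(n,d['point'],d['score'],fit(n,[(s,d['region'])],back(d['point'],s,.03)[:2]))
o=bot.get_obs();print(go(.6595,.092,.0846,.366+1.571),o['tool_pos'],o['t'])
R=np.array([[np.cos(.366),-np.sin(.366)],[np.sin(.366),np.cos(.366)]])
print('rim',np.round(proj(np.array([[*(R@[a*.043,b*.043]+[.6595,.092]),.05] for a,b in((1,1),(1,-1),(-1,-1),(-1,1))]),s)).tolist())
E
```

```text
t: 13.2
tool_pos: [0.6592, 0.0878, 0.188]
tcp_rot: [[-0.934, -0.357, 0.0], [-0.357, 0.934, -0.001], [0.0, -0.001, -1.0]]
ft_force: [0.1, -1.2, -0.2]
gripper_width: 0.021
grasp_force: 39.5
dish_round_small [437.1, 11.1] 0.81 (array([0.43507278, 0.10657482, 0.530395  ]), np.float64(0.9769150675939499))
([-1.9, 4.2, 103.4], np.float64(-0.002), 'cur ya', np.float64(1.935)) [0.65924091 0.08751115 0.18802757] 13.3
rim [[378.0, 290.0], [268.0, 290.0], [263.0, 179.0], [383.0, 180.0]]
```

View pics/w4.png

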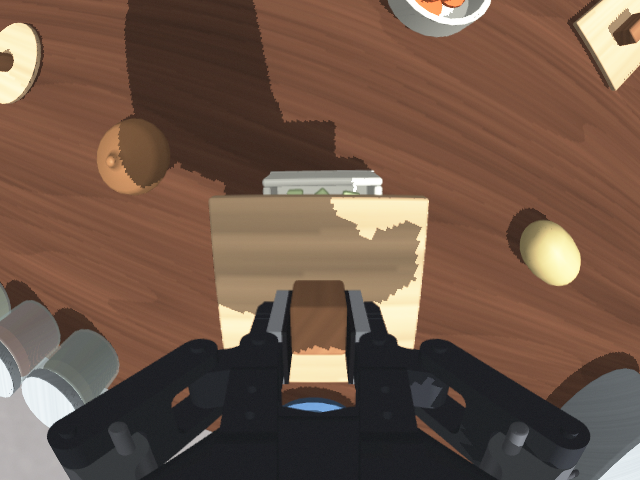

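The rim of the square dish shows at (265–382, 180), against a prediction of (263–383, 180). The lid is parallel to it, so I lower.

```bash
python3 -m handwheel '[{"linear":[-2,4,40],"yaw":0,"hand":14},{"linear":[-2,4,75],"yaw":0,"hand":14},{"linear":[-2,4,90],"yaw":0,"hand":14},{"linear":[-2,4,97],"yaw":0,"hand":14},{"linear":[-2,4,100],"yaw":0,"hand":14},{"linear":[-2,4,102],"yaw":0,"hand":14},{"linear":[-2,4,103],"yaw":0,"hand":14},{"linear":[-2,4,103],"yaw":0,"hand":14}]'
python3 -m handwheel '[{"linear":[0,0,0.5],"yaw":0,"hand":14},{"linear":[0,0,0.5],"yaw":0,"hand":14}]'
```

```text
t: 14.1
tool_pos: [0.6599, 0.0938, 0.0855]
tcp_rot: [[-0.934, -0.358, 0.001], [-0.358, 0.934, 0.0], [-0.001, -0.0, -1.0]]
ft_force: [0.0, 0.6, -0.5]
gripper_width: 0.0212
grasp_force: 39.5
t: 14.3
tool_pos: [0.6598, 0.0938, 0.0846]
tcp_rot: [[-0.934, -0.358, 0.0], [-0.358, 0.934, -0.0], [-0.0, -0.0, -1.0]]
ft_force: [-0.9, -1.1, 1.1]
gripper_width: 0.0211
grasp_force: 39.9
```

```bash
python3 -m handwheel '[{"linear":[0,0,1],"yaw":0,"hand":14},{"linear":[0,0,1],"yaw":0,"hand":14}]'
python3 -m handwheel '[{"linear":[0,0,0],"yaw":0,"hand":50},{"linear":[0,0,0],"yaw":0,"hand":50},{"linear":[0,0,0],"yaw":0,"hand":50},{"linear":[0,0,-10],"yaw":0,"hand":50},{"linear":[0,0,-40],"yaw":0,"hand":50},{"linear":[0,0,-80],"yaw":0,"hand":50},{"linear":[0,0,-115],"yaw":0,"hand":50},{"linear":[0,0,-115],"yaw":0,"hand":50}]'
python3 - <<'E'
from H import *
s=bot.snapshot('wrist');s['fish']=1
for n,z,z0 in(('lid_square',.058,.045),('dish_square',.05,0),('lid_oblong',.01,0)):
  for d in bot.silhouettes(n,s)[:2]: print(n,d['point'],d['score'],fit(n,[(s,d['region'])],back(d['point'],s,z)[:2],z0))
cv2.imwrite('pics/w5.png',s['pixels'])
print(go(.6085,-.273,.17,1.29))
E
```

```text
t: 14.5
tool_pos: [0.6598, 0.0938, 0.0846]
tcp_rot: [[-0.934, -0.358, 0.001], [-0.358, 0.934, -0.0], [-0.001, -0.0, -1.0]]
ft_force: [-7.1, -1.6, 18.4]
gripper_width: 0.021
grasp_force: 41.8
t: 15.3
tool_pos: [0.6611, 0.0943, 0.2037]
tcp_rot: [[-0.934, -0.358, 0.007], [-0.358, 0.934, 0.002], [-0.007, -0.001, -1.0]]
ft_force: [1.0, -0.3, 0.1]
gripper_width: 0.0502
grasp_force: 0.0
lid_square [319.3, 223.0] 0.57 (array([ 0.65873528,  0.09388899, -1.20416677]), np.float64(0.991621080847302))
lid_square [425.9, 9.5] 0.19 (array([ 0.43708819,  0.09547316, -0.50233034]), np.float64(0.8657972040713839))
dish_square [346.5, 164.2] 0.55 (array([ 0.65145216,  0.12206951, -0.29092304]), np.float64(0.005835173510600589))
lid_oblong [606.6, 31.6] 0.8 (array([ 0.34443536,  0.31011323, -0.47659138]), np.float64(0.985600648154968))
([178.7, -324.1, 27.8], np.float64(0.647), 'cur ya', np.float64(1.937))
```

View pics/w5.png

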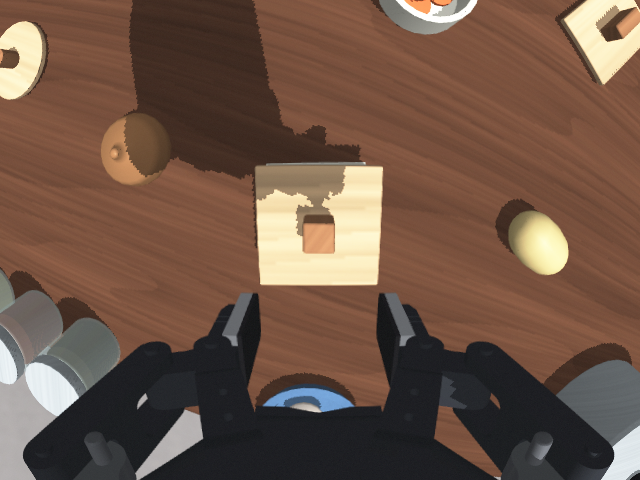

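The square lid lies flush and parallel on its dish at (319,222). Next is the small lid.

```bash
python3 -m handwheel '[{"linear":[22,-40,0],"yaw":0.1,"hand":60},{"linear":[45,-80,0],"yaw":0.2,"hand":60},{"linear":[67,-121,0],"yaw":0.3,"hand":60},{"linear":[89,-162,0],"yaw":0.4,"hand":60},{"linear":[111,-202,0],"yaw":0.5,"hand":60},{"linear":[134,-243,0],"yaw":0.6,"hand":60},{"linear":[156,-283,0],"yaw":0.64,"hand":60},{"linear":[179,-324,10],"yaw":0.64,"hand":60}]'
python3 -m handwheel '[{"linear":[0,0,15],"yaw":0,"hand":60},{"linear":[0,0,15],"yaw":0,"hand":60},{"linear":[0,0,15],"yaw":0,"hand":60}]'
python3 - <<'E'
from H import *
s=bot.snapshot('wrist');s['fish']=1
for n,z,z0 in(('lid_round_small',.01,0),('dish_oblong',.03,0)):
  for d in bot.silhouettes(n,s)[:2]:
    x,q=fit(n,[(s,d['region'])],back(d['point'],s,z)[:2],z0); print(n,d['point'],d['score'],x,q)
    if n=='lid_round_small': print(go(x[0],x[1],.038))
print(bot.get_obs()['tool_pos'])
E
```

```text
t: 16.3
tool_pos: [0.6082, -0.2745, 0.1883]
tcp_rot: [[-0.962, 0.272, 0.0], [0.272, 0.962, -0.0], [-0.0, -0.0, -1.0]]
ft_force: [0.6, -0.5, -0.1]
gripper_width: 0.0599
grasp_force: 0.0
t: 16.6
tool_pos: [0.6087, -0.2716, 0.1731]
tcp_rot: [[-0.963, 0.269, -0.001], [0.269, 0.963, 0.001], [0.001, 0.001, -1.0]]
ft_force: [1.4, 0.4, -0.2]
gripper_width: 0.0603
grasp_force: 0.0
lid_round_small [317.2, 222.4] 0.81 [ 0.60839781 -0.27374028  0.07794249] 0.9804160462833686
([0.2, -2.3, 135.9], 0, 'cur ya', np.float64(1.299))
dish_oblong [447.4, 25.5] 0.87 [ 0.44711028 -0.12023169 -0.63120566] 0.9861322087583805
[ 0.60909083 -0.27182572  0.17400497]
```

```bash
python3 -m handwheel '[{"linear":[0,-2,45],"yaw":0,"hand":60},{"linear":[0,-2,90],"yaw":0,"hand":60},{"linear":[0,-2,123],"yaw":0,"hand":60},{"linear":[0,-2,135],"yaw":0,"hand":60},{"linear":[0,-2,135],"yaw":0,"hand":60},{"linear":[0,-2,135],"yaw":0,"hand":12},{"linear":[0,-2,135],"yaw":0,"hand":12},{"linear":[0,-2,135],"yaw":0,"hand":12}]' 40
python3 -m handwheel '[{"linear":[0,0,0],"yaw":0,"hand":12},{"linear":[0,0,0],"yaw":0,"hand":12}]'
python3 -m handwheel '[{"linear":[0,0,-20],"yaw":0,"hand":12},{"linear":[0,0,-60],"yaw":0,"hand":12},{"linear":[0,0,-110],"yaw":0,"hand":12},{"linear":[0,0,-150],"yaw":0,"hand":12},{"linear":[0,0,-150],"yaw":0,"hand":12}]'
python3 -c "
from H import *
print(go(.437,.106,.19,1.299))"
```

```text
t: 17.55
tool_pos: [0.6087, -0.2751, 0.04]
tcp_rot: [[-0.963, 0.271, 0.002], [0.271, 0.963, -0.001], [-0.002, -0.0, -1.0]]
ft_force: [-4.4, 0.5, 16.9]
gripper_width: 0.0187
grasp_force: 38.7
t: 17.75
tool_pos: [0.6087, -0.2751, 0.0401]
tcp_rot: [[-0.963, 0.271, 0.002], [0.271, 0.963, -0.001], [-0.002, -0.0, -1.0]]
ft_force: [-2.0, 0.1, 10.8]
gripper_width: 0.0184
grasp_force: 38.7
t: 18.25
tool_pos: [0.6098, -0.2754, 0.1947]
tcp_rot: [[-0.963, 0.271, 0.008], [0.271, 0.963, -0.003], [-0.009, -0.001, -1.0]]
ft_force: [0.6, 0.6, -1.1]
gripper_width: 0.0183
grasp_force: 39.2
([269.7, 320.3, 2.0], np.float64(-0.003), 'cur ya', np.float64(1.296))
```

```bash
python3 -m handwheel '[{"linear":[20,24,0],"yaw":0,"hand":12},{"linear":[50,60,0],"yaw":0,"hand":12},{"linear":[80,95,0],"yaw":0,"hand":12},{"linear":[110,131,0],"yaw":0,"hand":12},{"linear":[140,166,0],"yaw":0,"hand":12},{"linear":[170,202,0],"yaw":0,"hand":12},{"linear":[200,237,0],"yaw":0,"hand":12},{"linear":[230,273,0],"yaw":0,"hand":12}]'
python3 -m handwheel '[{"linear":[25,30,0],"yaw":0,"hand":12},{"linear":[40,47,0],"yaw":0,"hand":12},{"linear":[40,47,0],"yaw":0,"hand":12},{"linear":[40,47,0],"yaw":0,"hand":12},{"linear":[40,47,0],"yaw":0,"hand":12}]'
python3 - <<'E'
from H import *
s=bot.snapshot('wrist');s['fish']=1
cv2.imwrite('pics/w6.png',s['pixels'])
o=bot.get_obs();print(go(.437,.106,.0801,1.299),o['tool_pos'],o['t'])
print('rim',np.round(proj(circ(.04,.045)[4:20:2]+[.437,.106,0],s)).tolist())
E
```

```text
t: 19.05
tool_pos: [0.4594, 0.0516, 0.1886]
tcp_rot: [[-0.963, 0.271, 0.001], [0.271, 0.963, 0.0], [-0.001, 0.0, -1.0]]
ft_force: [1.9, 1.2, -0.8]
gripper_width: 0.0184
grasp_force: 39.2
t: 19.55
tool_pos: [0.4349, 0.1055, 0.1883]
tcp_rot: [[-0.962, 0.272, 0.0], [0.272, 0.962, -0.0], [-0.0, -0.0, -1.0]]
ft_force: [0.4, -0.1, -1.5]
gripper_width: 0.0186
grasp_force: 39.3
([-1.8, 1.2, 108.2], np.float64(-0.004), 'cur ya', np.float64(1.295)) [0.4349496  0.10539731 0.18828123] 19.6
rim [[365.0, 260.0], [372.0, 241.0], [371.0, 221.0], [363.0, 203.0], [347.0, 189.0], [326.0, 183.0], [305.0, 184.0], [286.0, 194.0]]
```

View pics/w6.png

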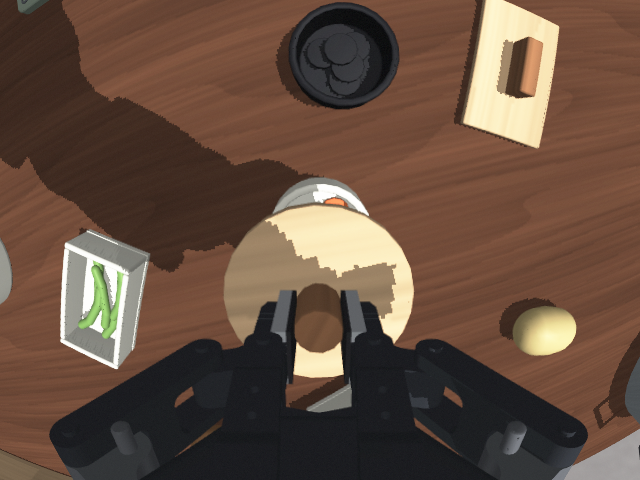

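The small dish's rim shows at (320,183), spanning (275–368, 212), as predicted. I lower.

```bash
python3 -m handwheel '[{"linear":[-2,0,40],"yaw":0,"hand":12},{"linear":[-2,0,80],"yaw":0,"hand":12},{"linear":[-2,0,95],"yaw":0,"hand":12},{"linear":[-2,0,102],"yaw":0,"hand":12},{"linear":[-2,0,105],"yaw":0,"hand":12},{"linear":[-2,0,107],"yaw":0,"hand":12},{"linear":[-2,0,108],"yaw":0,"hand":12},{"linear":[-2,0,108],"yaw":0,"hand":12}]'
python3 -m handwheel '[{"linear":[0,0,1],"yaw":0,"hand":12},{"linear":[0,0,1],"yaw":0,"hand":12}]'
```

```text
t: 20.4
tool_pos: [0.4368, 0.1058, 0.0808]
tcp_rot: [[-0.963, 0.271, 0.001], [0.271, 0.963, 0.0], [-0.001, 0.0, -1.0]]
ft_force: [-0.3, 0.1, -1.4]
gripper_width: 0.0185
grasp_force: 39.3
t: 20.6
tool_pos: [0.4367, 0.1058, 0.08]
tcp_rot: [[-0.963, 0.27, 0.001], [0.27, 0.963, 0.0], [-0.001, 0.0, -1.0]]
ft_force: [-1.3, -0.1, 13.3]
gripper_width: 0.0186
grasp_force: 40.9
```

```bash
python3 -m handwheel '[{"linear":[0,0,0],"yaw":0,"hand":50},{"linear":[0,0,0],"yaw":0,"hand":50},{"linear":[0,0,0],"yaw":0,"hand":50},{"linear":[0,0,-10],"yaw":0,"hand":50},{"linear":[0,0,-40],"yaw":0,"hand":50},{"linear":[0,0,-80],"yaw":0,"hand":50},{"linear":[0,0,-115],"yaw":0,"hand":50},{"linear":[0,0,-115],"yaw":0,"hand":50}]'
python3 - <<'E'
from H import *
s=bot.snapshot('wrist');s['fish']=1
for n,z,z0 in(('lid_round_small',.053,.04),('dish_oblong',.03,0),('lid_oblong',.01,0)):
  for d in bot.silhouettes(n,s)[:2]: print(n,d['point'],d['score'],fit(n,[(s,d['region'])],back(d['point'],s,z)[:2],z0))
cv2.imwrite('pics/w7.png',s['pixels'][100:400,150:500])
print(go(.3475,.309,.17,1.097))
E
```

```text
t: 21.4
tool_pos: [0.4375, 0.106, 0.1984]
tcp_rot: [[-0.963, 0.271, 0.006], [0.271, 0.963, 0.001], [-0.005, 0.003, -1.0]]
ft_force: [0.2, -0.7, -0.8]
gripper_width: 0.05
grasp_force: 0.0
lid_round_small [317.8, 224.7] 0.6 (array([0.43608842, 0.10591398, 0.05584533]), np.float64(0.9866093578634725))
lid_round_small [104.5, 286.4] 0.34 (array([ 0.4253093 , -0.09108134,  0.26059735]), np.float64(0.635283716539316))
dish_oblong [103.5, 287.8] 0.67 (array([ 0.44789858, -0.12211449,  2.50553662]), np.float64(0.9777189217955519))
dish_oblong [375.9, 402.7] 0.41 (array([ 0.70378155,  0.08930211, -0.00331543]), np.float64(0.06592850993184396))
lid_oblong [506.0, 71.1] 0.64 (array([ 0.34717622,  0.31026833, -0.47755884]), np.float64(0.9830264812839541))
([140.4, 171.8, 24.0], np.float64(0.2), 'cur ya', np.float64(1.297))
```

View pics/w7.png

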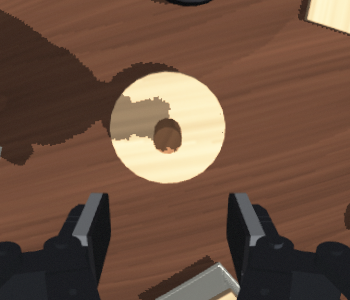

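The small lid is flat and centred on its dish (crop centre (167,127)). Last is the oblong lid.

```bash
python3 -m handwheel '[{"linear":[28,34,0],"yaw":0.1,"hand":60},{"linear":[56,68,0],"yaw":0.2,"hand":60},{"linear":[84,103,0],"yaw":0.2,"hand":60},{"linear":[112,137,0],"yaw":0.2,"hand":60},{"linear":[140,172,5],"yaw":0.2,"hand":60},{"linear":[140,172,20],"yaw":0.2,"hand":60},{"linear":[140,172,20],"yaw":0.2,"hand":60},{"linear":[140,172,20],"yaw":0.2,"hand":60}]'
python3 - <<'E'
from H import *
s=bot.snapshot('wrist');s['fish']=1
for n,z,z0 in(('lid_oblong',.01,0),):
  for d in bot.silhouettes(n,s)[:2]:
    x,q=fit(n,[(s,d['region'])],back(d['point'],s,z)[:2],z0); print(n,d['point'],d['score'],x,q)
    print(go(x[0],x[1],.038,x[2]+np.pi/2))
E
```

```text
t: 22.4
tool_pos: [0.3483, 0.3084, 0.174]
tcp_rot: [[-0.89, 0.457, -0.001], [0.457, 0.889, -0.002], [0.0, -0.002, -1.0]]
ft_force: [0.5, -0.2, 0.2]
gripper_width: 0.0601
grasp_force: 0.0
lid_oblong [319.6, 218.0] 0.64 [ 0.34737996  0.3083531  -0.47561281] 0.9865683501039526
([1.3, -0.7, 136.6], np.float64(0.0), 'cur ya', np.float64(1.095))
```

```bash
python3 -m handwheel '[{"linear":[1,-0.5,45],"yaw":0,"hand":60},{"linear":[1,-0.5,90],"yaw":0,"hand":60},{"linear":[1,-0.5,123],"yaw":0,"hand":60},{"linear":[1,-0.5,136],"yaw":0,"hand":60},{"linear":[1,-0.5,136],"yaw":0,"hand":60},{"linear":[1,-0.5,136],"yaw":0,"hand":8},{"linear":[1,-0.5,136],"yaw":0,"hand":8},{"linear":[1,-0.5,136],"yaw":0,"hand":8}]' 40
python3 -m handwheel '[{"linear":[0,0,0],"yaw":0,"hand":8},{"linear":[0,0,0],"yaw":0,"hand":8}]'
python3 -m handwheel '[{"linear":[0,0,-20],"yaw":0,"hand":8},{"linear":[0,0,-60],"yaw":0,"hand":8},{"linear":[0,0,-110],"yaw":0,"hand":8},{"linear":[0,0,-150],"yaw":0,"hand":8},{"linear":[0,0,-150],"yaw":0,"hand":8}]'
python3 -c "
from H import *
print(go(.4478,-.120,.19,-.629+np.pi/2))"
```

```text
t: 23.3
tool_pos: [0.3475, 0.3094, 0.0393]
tcp_rot: [[-0.89, 0.457, 0.001], [0.457, 0.89, 0.001], [-0.0, 0.001, -1.0]]
ft_force: [-0.4, -1.4, 0.1]
gripper_width: 0.0171
grasp_force: 0.4
t: 23.5
tool_pos: [0.3476, 0.3095, 0.0393]
tcp_rot: [[-0.89, 0.456, 0.001], [0.456, 0.89, 0.001], [-0.001, 0.001, -1.0]]
ft_force: [-0.2, 0.0, 12.7]
gripper_width: 0.0153
grasp_force: 39.4
t: 24.0
tool_pos: [0.3482, 0.3101, 0.193]
tcp_rot: [[-0.89, 0.457, 0.005], [0.457, 0.89, 0.005], [-0.002, 0.007, -1.0]]
ft_force: [-0.3, 0.8, -2.2]
gripper_width: 0.0149
grasp_force: 39.9
([-285.0, -337.2, 1.4], np.float64(0.155), 'cur ya', np.float64(1.097))
```

```bash
python3 -m handwheel '[{"linear":[-25,-24,0],"yaw":0.02,"hand":8},{"linear":[-60,-56,0],"yaw":0.05,"hand":8},{"linear":[-95,-92,0],"yaw":0.08,"hand":8},{"linear":[-130,-128,0],"yaw":0.1,"hand":8},{"linear":[-160,-164,0],"yaw":0.12,"hand":8},{"linear":[-190,-200,0],"yaw":0.14,"hand":8},{"linear":[-217,-237,0],"yaw":0.155,"hand":8},{"linear":[-244,-274,0],"yaw":0.155,"hand":8}]'
python3 -c "
from H import *
print(go(.4478,-.120,.19,-.629+np.pi/2))"
```

```text
t: 24.8
tool_pos: [0.4391, -0.0479, 0.1885]
tcp_rot: [[-0.808, 0.589, 0.0], [0.589, 0.808, -0.0], [-0.0, 0.0, -1.0]]
ft_force: [1.5, 0.5, -1.1]
gripper_width: 0.0149
grasp_force: 39.8
([-49.5, -53.2, -1.5], np.float64(-0.001), 'cur ya', np.float64(0.941))
```

```bash
python3 -m handwheel '[{"linear":[-25,-27,0],"yaw":0,"hand":8},{"linear":[-42,-46,0],"yaw":0,"hand":8},{"linear":[-46,-50,0],"yaw":0,"hand":8},{"linear":[-46,-50,0],"yaw":0,"hand":8},{"linear":[-46,-50,0],"yaw":0,"hand":8},{"linear":[-46,-50,0],"yaw":0,"hand":8}]'
python3 - <<'E'
from H import *
s=bot.snapshot('wrist');s['fish']=1
cv2.imwrite('pics/w8.png',s['pixels'])
o=bot.get_obs();print(go(.4478,-.120,.0793,-.629+np.pi/2),o['tool_pos'],o['t'])
a=-.629;R=np.array([[np.cos(a),-np.sin(a)],[np.sin(a),np.cos(a)]])
print('rim',np.round(proj(np.array([[*(R@[p*.058,q*.036]+[.4478,-.12]),.045] for p,q in((1,1),(1,-1),(-1,-1),(-1,1))]),s)).tolist())
E
```

```text
t: 25.4
tool_pos: [0.447, -0.1122, 0.1884]
tcp_rot: [[-0.81, 0.587, 0.0], [0.587, 0.81, 0.0], [0.0, 0.0, -1.0]]
ft_force: [0.3, -0.2, -1.2]
gripper_width: 0.0153
grasp_force: 39.8
([-5.1, -5.8, 109.1], np.float64(0.002), 'cur ya', np.float64(0.944)) [ 0.44705272 -0.11234474  0.18839251] 25.45
rim [[356.0, 308.0], [267.0, 308.0], [261.0, 162.0], [361.0, 162.0]]
```

View pics/w8.png

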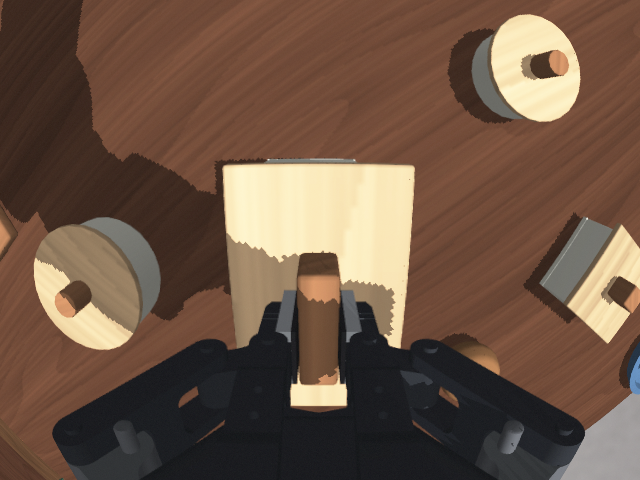

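The oblong lid is parallel over its dish, whose edge shows at (265–355, 160) as predicted. The other three lids look seated. I lower.

```bash
python3 -m handwheel '[{"linear":[-5,-6,40],"yaw":0,"hand":8},{"linear":[-5,-6,80],"yaw":0,"hand":8},{"linear":[-5,-6,95],"yaw":0,"hand":8},{"linear":[-5,-6,102],"yaw":0,"hand":8},{"linear":[-5,-6,105],"yaw":0,"hand":8},{"linear":[-5,-6,107],"yaw":0,"hand":8},{"linear":[-5,-6,108],"yaw":0,"hand":8},{"linear":[-5,-6,108],"yaw":0,"hand":8}]'
python3 -m handwheel '[{"linear":[0,0,1],"yaw":0,"hand":8},{"linear":[0,0,1],"yaw":0,"hand":8}]'
```

```text
t: 26.25
tool_pos: [0.4478, -0.1212, 0.0808]
tcp_rot: [[-0.809, 0.588, 0.001], [0.588, 0.809, -0.0], [-0.001, 0.0, -1.0]]
ft_force: [0.5, -0.6, -1.0]
gripper_width: 0.0156
grasp_force: 39.7
t: 26.45
tool_pos: [0.4476, -0.1212, 0.0795]
tcp_rot: [[-0.809, 0.588, 0.0], [0.588, 0.809, -0.0], [-0.0, 0.0, -1.0]]
ft_force: [-0.8, 0.0, -0.7]
gripper_width: 0.0148
grasp_force: 39.7
```

```bash
python3 -m handwheel '[{"linear":[0,0,1],"yaw":0,"hand":8},{"linear":[0,0,1],"yaw":0,"hand":8}]'
python3 -m handwheel '[{"linear":[0,0,0],"yaw":0,"hand":50},{"linear":[0,0,0],"yaw":0,"hand":50},{"linear":[0,0,0],"yaw":0,"hand":50},{"linear":[0,0,-10],"yaw":0,"hand":50},{"linear":[0,0,-40],"yaw":0,"hand":50},{"linear":[0,0,-80],"yaw":0,"hand":50},{"linear":[0,0,-125],"yaw":0,"hand":50},{"linear":[0,0,-125],"yaw":0,"hand":50}]'
python3 -m handwheel '[{"linear":[0,0,0],"yaw":0,"hand":50},{"linear":[0,0,0],"yaw":0,"hand":50}]'
python3 - <<'E'
from H import *
s=bot.snapshot('wrist');s['fish']=1
for d in bot.silhouettes('lid_oblong',s)[:1]: print(d['point'],d['score'],fit('lid_oblong',[(s,d['region'])],back(d['point'],s,.05)[:2],.04))
cv2.imwrite('pics/w9.png',s['pixels'])
c=bot.snapshot('scene')['pixels']; cv2.imwrite('pics/sc9.png',cv2.resize(c[120:400,120:480],None,fx=2,fy=2))
E
```

```text
t: 26.65
tool_pos: [0.4476, -0.1213, 0.0793]
tcp_rot: [[-0.809, 0.588, 0.001], [0.588, 0.809, -0.001], [-0.001, 0.0, -1.0]]
ft_force: [-3.9, 2.4, 28.5]
gripper_width: 0.0148
grasp_force: 43.7
t: 27.45
tool_pos: [0.4487, -0.1215, 0.2083]
tcp_rot: [[-0.808, 0.588, 0.007], [0.588, 0.809, -0.002], [-0.006, 0.003, -1.0]]
ft_force: [0.6, -0.2, -2.3]
gripper_width: 0.05
grasp_force: 0.0
t: 27.65
tool_pos: [0.4472, -0.1212, 0.203]
tcp_rot: [[-0.809, 0.588, -0.001], [0.588, 0.809, 0.0], [0.001, -0.001, -1.0]]
ft_force: [-0.1, 0.3, -0.2]
gripper_width: 0.05
grasp_force: 0.0
[319.6, 221.6] 0.87 (array([ 0.44821922, -0.12189887, -0.62730823]), np.float64(0.9860744259466242))
```

View pics/w9.png

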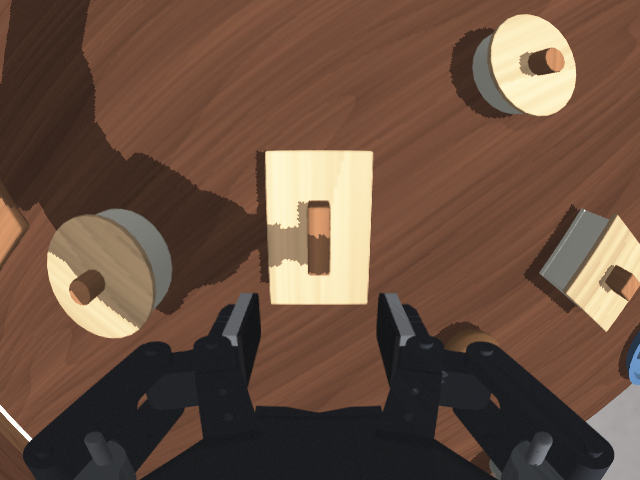

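View pics/sc9.png

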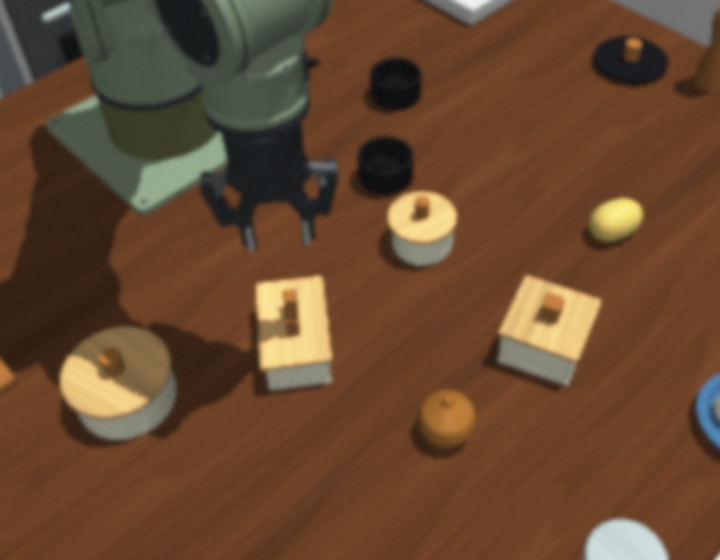

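All four lids are flush on their own dishes. The onion at (447,420) and the potato at (615,220) are untouched, and the gripper is clear.

```bash
python3 -c "
from cell import bot
print(bot.hand_in())"
```

```text
the job is handed in; nothing more can be done
None
```

All four lids are set down on their matching dishes and look flat and fully home in the final pictures. I handed the job in after about 28 s of robot time; the hand-in gave no verdict.

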